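# Free the stuck tube block from the block heater

## Task

Push the clear splash sash in front of the block heater all the way down by its handle bar. Then grip the stuck aluminium tube block by its upright tab and, with it still in its well, rock it side to side at least about 5 degrees each way, first left end up, then right end up (left and right as seen from the robot), until it frees, rather than pulling it straight out. Finish while still holding the block still and level over its well, its underside only a centimetre or two above the top of the heater, with the sash still down and everything else left where it was.

Things in the scene. Friction and masses are not known exactly. Their poses are not given: they have to be found in the camera images.
- heater: White block heater (fixed), 240 mm wide (y), from 52 mm in front of (-x) to 156 mm behind its origin, 90 mm tall. Origin: on the bench directly under the centre of the well. Its x axis points away from the robot across the heater, y to the robot's left along the well's length, z up. Two steel sash guides stand 160 mm tall in front at x -60, y +/-62 mm.
- well (a point): Centre of the well's mouth, in the plane of the heater's top (90 mm above the bench); axes as the heater. The well is 46 mm (x) by 92 mm (y) and 35 mm deep.
- well_floor (a point): Centre of the well's floor. 15 mm above it a sprung steel bar at each y end clamps the block's end with about 20 N: pulled straight up the block sticks (roughly 25 to 40 N); rocked about the x axis its ends slide up in turn and it walks up easily. Once the underside has risen about 17 mm from the floor the bars let go.
- block: The stuck aluminium tube block, 44 mm (x) by 80 mm (y) by 50 mm tall, with a central upright tab, 30 mm (x) by 12 mm thick (y), from 50 to 95 mm above the origin. Origin: centre of the block's underside; axes as the heater while seated (underside 35 mm below the well's mouth). About 0.45 kg. Left end up: its +y end is higher. The well has room for 10 degrees of rocking.
- sash (a joint): Height of the clear sash above its lowest position, m: 0 fully down (stop), 0.105 fully up. It stays where it is left and takes roughly 5 N to push down.
- sash_grip (a point): Middle of the top face of the sash's black handle bar, 90 mm long (heater's y), 12 mm thick (x), 14 mm tall. It is 60 mm in front of the well's centre; with the sash fully down it is 119 mm above the bench, 29 mm above the heater's top.
- spare_block: Bystander: plain aluminium tube block without a tab, 44 x 80 x 50 mm, standing on the bench to the right of the heater. Origin: centre of its underside.
- beaker: Bystander: small open glass beaker, 68 mm wide, 85 mm tall, on the bench to the left of the heater. Origin: centre of its underside.
- vial_jar: Bystander: small amber jar with a white cap, 40 mm wide, 55 mm tall, standing on the heater's rear deck. Origin: centre of its underside.
- reagent: Bystander: blue-capped glass bottle, 76 mm wide, 160 mm tall, off to the left. Origin: centre of its underside.
- tube_rack: Bystander: white tube rack with capped tubes, 60 x 160 mm, 80 mm tall, off to the right. Origin: centre of its underside.
- spatula: Bystander: lab spatula 180 mm long lying in front, to the right.
There are look-alikes about, which are no part of the job. Leave any black look-alike of the block alone.

How it is judged (in metres and radians):
On the way, in this order (a step that is already met when the one before it is completed fails the run):
1. the sash is pushed down (within 8 mm of its stop) with the block still seated (value of joint sash below 0.008 m and z of block in the frame of well below -0.028 m), for 0.2 s.
2. the gripped block, its underside's centre still at least 10 mm down in the well, is rocked left end up by at least 3.5 degrees (angle between block's own y axis and vertical below 1.5098 rad and z of block in the frame of well below -0.01 m and contact force between the fingers and block above 1 N), for 0.05 s.
3. the gripped block, its underside's centre still at least 10 mm down in the well, is rocked right end up by at least 3.5 degrees (angle between block's own y axis and vertical above 1.6318 rad and z of block in the frame of well below -0.01 m and contact force between the fingers and block above 1 N), for 0.05 s.
At the end, for the whole second after the job is handed in: The block is gripped by the fingers and carried by nothing else, at rest (under 20 mm/s), level within 7 degrees, within 25 mm sideways of the well's centre, its underside 3 to 35 mm above the heater's top, not touching the heater, and the sash is within 10 mm of fully down (z of block in the frame of well between 0.003 and 0.035 m and horizontal distance between block and well below 0.025 m and angle between block's own z axis and vertical below 0.12 rad and linear speed of block below 0.02 m/s and contact force between the fingers and block above 2 N and contact force between block and heater below 0.1 N and value of joint sash below 0.01 m); the arm keeps its last pose, push and grip.
It fails at once if a bystander is shifted by more than 30 mm (distance of any of spare_block, beaker, vial_jar, reagent, tube_rack, spatula from where it was at the start of the episode above 0.03 m).
It fails at once if a standing bystander is tipped (angle between any of spare_block, beaker, vial_jar, reagent, tube_rack's own z axis and vertical above 0.5 rad).
It also fails if it takes over 51 s, if anything falls off the work surface, if the arm or the gripper's body presses on something with over 40 N, if the wrist force passes 120 N, or if a joint passes its speed limit or range.

## Robot

A 6-joint arm with a two-finger parallel gripper is mounted at the origin on the work surface. World frame = base frame: x ahead of the robot, y to its left, z up, the work surface at z = 0. Lengths are in mm, angles in degrees, forces in N, time in s.
With the tool pointing down it reaches from about 350 to 850 mm from the base axis. Payload 8.1 kg.
Tool frame: the origin (TCP) lies midway between the tips of the shut fingers; the grasp point (between the pads) lies 19 mm behind it; x points along the fingers, y is the direction in which the jaws open and shut, and the axes are right-handed (so a half turn about x gives the same grasp; the last joint's range is limited). The gripper opens to 85 mm and grips with 20 to 120 N. Pads are 22 mm wide; open, the fingers measure 114 mm over their backs; the gripper's body (76 mm by 85 mm) begins 54 mm behind the grasp point. The pads swing forward as they close: fully open they stand 13 mm farther back than shut.
Start: joints at [-78.06, 7.471, 85.268, -0, 87.261, -4.893], TCP at [173.775, -574.288, 196.992] pointing down, gripper open.
Joint ranges: [-169.43, 169.43], [-51.17, 129.36], [1.28, 143.12], [-76.62, 256.62], [0, 156.53], [-152.29, 152.29]. Speed limits (degrees/s): [136.94, 136.94, 159.86, 180, 180, 180].

## Interface

Orientations are given as [roll, pitch, yaw] about the fixed x, y, z axes, in that order (R = Rz(yaw) Ry(pitch) Rx(roll)).
In Python, from bench import r gives the robot as it stands.
- The arm moves only by the tool move_arm, never from a script. Its argument "deltas" is a list of rows, each a list of 2 entries, a list of its own where there are three numbers: the shift along the tool's x, y, z in mm, then the turn about the tool's x in degrees. A call has 1 to 12 rows; each row is the pose to reach, as a shift and turn from the pose measured when the call began, along the tool's axes at that moment; what a row does not reach only later rows make up. A row lasts 1/8 s, in which the tool goes at most 62.5 mm and 10.7 degrees, less where a joint would pass 70% of its speed; a pose out of reach is approached as far as the arm can. A call with a gripper value outside its range is refused whole. "jaw" is the opening, from -1 (shut) to 1 (fully open), set as the call begins (left out, the last holds). The fingers move at their own pace and stop on an object; "squeeze" is the grip in N (left out, the last holds). Time passes only in rows, so rows that repeat a pose let the fingers close. It gives the time, the measured TCP pose, the force and the opening at its end, in the units of the state.
- r.sense(): the state, without advancing time (a new reading comes with each control period).
- r.snapshot(name): name is "side" or "top"; returns (picture, depth): 480x640x3 uint8, red, green, blue; 480x640 float32, mm along the optical axis (not along the pixel's ray), 0 where there is no reading.
- r.get_calibration(name): a dict with "fovy" (degrees; the focal length in pixels is half the picture's height over the tangent of half this angle, whatever the lens; pixels are square), "cx", "cy" (the principal point, pixels), "position" and "attitude" of the camera in the world. Camera axes: x right, y down, z forward; pixel columns grow to the right and rows downward; lengths in mm; the calibration is good to about 2 mm. A picture is of the moment at which its call begins. get_calibration takes no time and is no camera call.
- r.hand_in(): hands the job in, once; it reports no verdict.
The state is a dict: "time": time; "joint_pos": joint angles; "qd": joint speeds; "joint_efforts": joint torques, N m; "tool_pos": TCP position; "tcp_rot": TCP orientation; "ft_force": force on the tool from outside, world axes, zero at the start; "wrist_torque": the same for the moment, N m; "finger_gap": finger opening in mm.
Only numpy, scipy, OpenCV 4.12 (cv2) and the standard library are available. Lean on these libraries where they do the work, as an engineer would, in place of code of your own. Each camera call takes 0.05 s, during which the arm holds its last target. There are 200 camera calls.

## Working session

There is one attempt and no reset: what is moved stays moved. The work goes in short steps, Python scripts to look and compute and a tool call to move; the robot and the scene stay as the last step left them, time stands still between calls to the robot, and variables do not carry over. Pictures are saved under pics/ and viewed, about 8 in all and at most 12, crops included, and the job is handed in when it is done.

Besides the shell and the picture viewer there is one more tool, called after "Call:" as a command line: name --argument value ..., lists and objects as JSON in quotes. move_arm: Moves the arm, as the interface text tells. Its arguments: {"type":"object","properties":{"deltas":{"type":"array","items":{"type":"array"}},"jaw":{"type":"number"},"squeeze":{"type":"number"}},"required":["deltas"]}

```bash
mkdir -p pics; cat > h.py <<'E'
import numpy as np, cv2
from bench import r
from scipy.spatial.transform import Rotation as R
def snap(n,f):
    p,d=r.snapshot(n); cv2.imwrite(f'pics/{f}.png',p[:,:,::-1]); np.save(f'pics/{f}.npy',d); return p,d
def cam(n):
    c=r.get_calibration(n); f=240/np.tan(np.radians(c['fovy']/2)); return c,f
def att(c):
    a=np.array(c['attitude'],float)
    return a if a.shape==(3,3) else (R.from_euler('xyz',a,degrees=True).as_matrix() if a.size==3 else None)
def world(n,u,v,d):
    c,f=cam(n); p=np.stack([(u-c['cx'])/f*d,(v-c['cy'])/f*d,d+0*u],-1); return p@att(c).T+np.array(c['position'])
E
python3 - <<'E'
from h import *
for n in('side','top'): snap(n,n+'0'); print(r.get_calibration(n))
print(r.sense())
E
```

```text
{'fovy': 45.05403386714261, 'cx': 319.79129738588085, 'cy': 245.0389001933098, 'position': array([ 263.13340333,  850.07705849, 1223.12671225]), 'attitude': array([-1.40920043e+02, -8.53002835e-02, -1.61023415e+02])}
{'fovy': 54.44083608871184, 'cx': 318.4700285072647, 'cy': 238.54878200078718, 'position': array([ 436.00821092,   -1.62078233, 1064.91120878]), 'attitude': array([-174.78994693,    0.20254247,  -88.76847507])}
{'time': 0.1, 'joint_pos': array([-7.80595768e+01,  7.51283651e+00,  8.53231502e+01, -1.95647317e-03,
        8.72610242e+01, -4.89014721e+00]), 'qd': array([ 0.07622214, -0.03324495, -0.16735849, -0.07988858, -0.09123546,
       -0.06312441]), 'joint_efforts': array([ 2.10350016e-03, -5.70950961e+01, -5.01942122e+01, -8.08845812e-05,
        8.08485289e-03,  3.20040238e-05]), 'tool_pos': array([ 173.64824959, -573.74500651,  196.02688683]), 'tcp_rot': array([-93.7362012 ,  89.90296947, 103.09446435]), 'ft_force': array([-0.7496345 ,  0.42814298,  0.46938364]), 'wrist_torque': array([ 0.04845897, -0.00453852, -0.04013111]), 'finger_gap': 85.33653759513003}
```

View pics/top0.png

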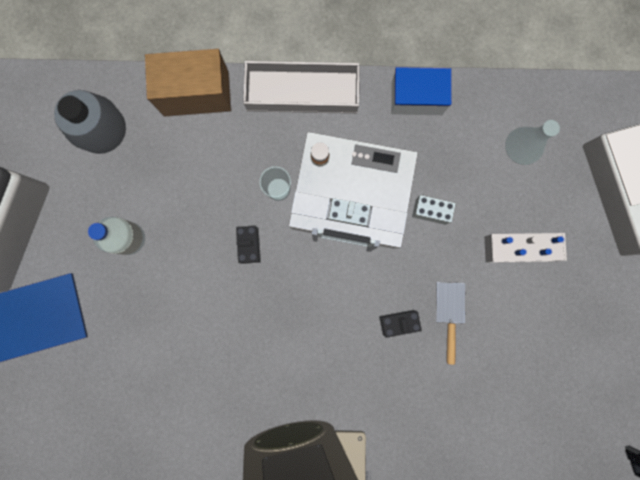

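View pics/side0.png

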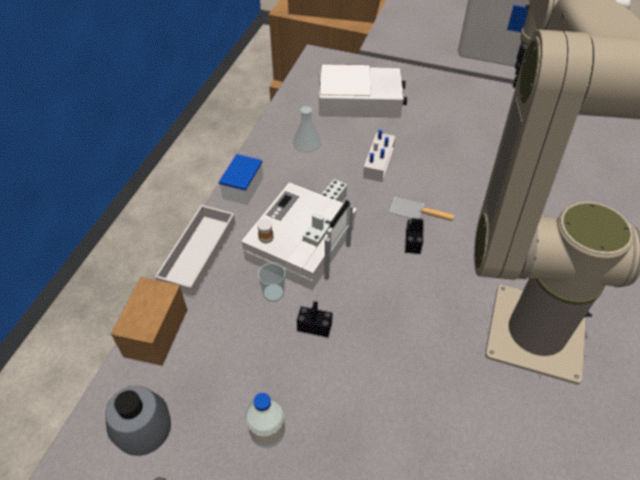

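Top view: heater centre is near (353,190), the block with its tab near (350,210) and the sash bar near (347,237). Two black look-alikes are at (248,244) and (400,323). I'll enlarge the heater.

```bash
python3 - <<'E'
from h import *
p=cv2.imread('pics/top0.png');cv2.imwrite('pics/crop1.png',cv2.resize(p[125:260,280:430],None,fx=5,fy=4.4,interpolation=cv2.INTER_CUBIC)) if 0 else cv2.imwrite('pics/crop1.png',cv2.resize(p[130:250,280:430],None,fx=5,fy=5,interpolation=cv2.INTER_CUBIC))
d=np.load('pics/top0.npy')
v,u=np.mgrid[130:255,280:430]; dd=d[130:255,280:430]; w=world('top',u.astype(float),v.astype(float),dd)
z=w[...,2]
m=(abs(z-90)<6)&(dd>0)
mm=cv2.morphologyEx(m.astype(np.uint8),cv2.MORPH_OPEN,np.ones((3,3)))
n,l,s,c=cv2.connectedComponentsWithStats(mm);k=1+s[1:,4].argmax();m=l==k
print('deck z',np.median(z[m]));print(cv2.minAreaRect(w[...,:2][m].astype(np.float32)))
for uu,vv in [(350,210),(347,237),(340,236),(360,240),(351,206)]: print(uu,vv,w[vv-130,uu-280].round(1))
mt=(z>103)&(z<160)
for vv in range(195,250,3): print(vv,z[vv-130,25:105:4].round(0).astype(int))
E
```

```text
deck z 89.34904003115861
((633.2350463867188, -67.75587463378906), (240.329345703125, 208.51260375976562), 80.40940856933594)
350 210 [577.5 -57.8 149.2]
347 237 [519.1 -50.1 196.7]
340 236 [520.7 -37.  197.2]
360 240 [514.1 -74.5 196. ]
351 206 [585.4 -59.6 150.2]
195 [89 90 91 88 87 88 90 87 90 87 91 87 89 88 90 88 87 88 89 87]
198 [ 91  89  90  90  87  89  87 104  89  89  89  88  87  91  88  91  89  87
  89  88]
201 [ 91  89  94  90  87  87  56 104 105 105 102 146 150  89  89  91  88  89
  90  90]
204 [ 90  94  91  88  91  90  73 106 107 103 105 151 150 104 103 105  89  90
  91  87]
207 [ 90  90  89  91  90  89  75 103 106 104 104 148 152 102 105 107 102  89
  88  87]
210 [ 89  92  88  87  91  94  75 104 102 104 105 149 147 104 103 103 104  90
  88  89]
213 [ 87  88  87  88  89  88  72 106 105 101 106 148 106 107 102 107  76  91
  89  89]
216 [ 90  86  90  91  88  87 102 104 108 104 104 138 100 104 105 105  74  89
  89  88]
219 [ 88  90  92  87  91  89  93 102 100 103 103 102 104 105 105 104  76  88
  91  90]
222 [  92   86   90   89   89   89 1065   90   88   88   90  102  103  105
  103  103   83   89   87   91]
225 [ 92  89  91  87  89  92  89  91  92  88  91  89  88  87  94 103  86  88
  91  90]
228 [ 90  91 159  89  92 193  92  91  88  91  92  89  89  86  89  90  88  87
  90  91]
231 [ 29  62 158 148 182 193 195 195 193  91  86  90  88  89  87  90  89  91
  89  91]
234 [ -2   0 158 150 157 194 193 196 194 195 196 196 195  88  90  87  90  89
  89  89]
237 [ -2  -1  94  55  96  99 117 132 188 196 195 194 197 197 196 196 197  90
  90  89]
240 [ -2   1  21  -2  -1   5  -2  -1 100 102 117 135 190 195 196 197 195 182
 160  89]
243 [ -1  -1  -1   0   1  -4  -1  -1  -2  -4  -1   0  98  99 117 135 152 180
 159  89]
246 [ -4   2  -5  -4  -4  -2  -5  -2   0  -1   1  -1   1   0   2   0 102 145
 158  12]
249 [ 2 -1  0  0  0  2  0 -3 -3 -1  0 -1 -3  3 -2  0 62 78 -5 -1]
```

View pics/crop1.png

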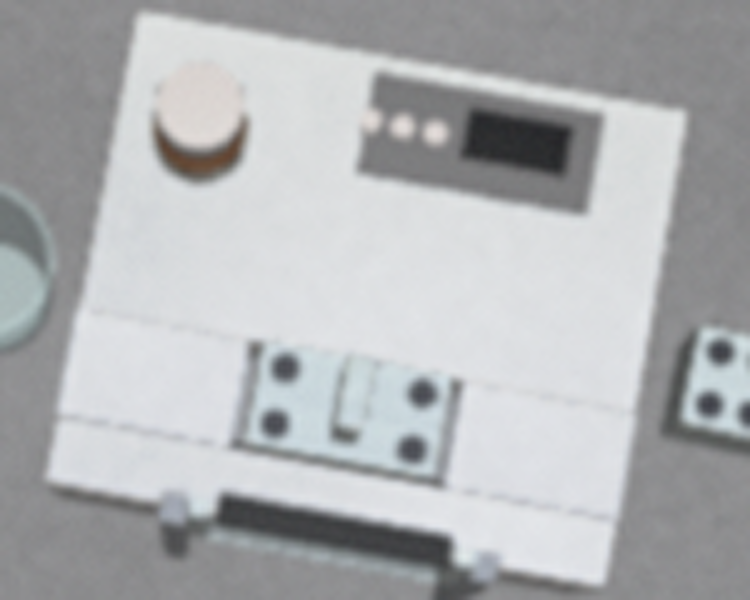

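```bash
cat >> h.py <<'E'
YAW=-9.6
hx=np.array([np.cos(np.radians(YAW)),np.sin(np.radians(YAW)),0]); hy=np.array([-hx[1],hx[0],0])
def go(target):  # shift in tool axes to world target, turn aligning tool y with heater x
    s=r.sense(); M=R.from_euler('xyz',s['tcp_rot'],degrees=True).as_matrix()
    sh=M.T@(np.array(target)-s['tool_pos'])
    out=[]
    for g in(1,-1):
        t=M.T@(g*hx); out.append(np.degrees(np.arctan2(t[2],t[1])))
    print('M',M.round(3).tolist(),'\nshift',sh.round(1),'turn',np.round(out,1),'F',s['ft_force'].round(1),'tcp',s['tool_pos'].round(1),'gap',round(s['finger_gap'],1),'t',s['time'],'q',s['joint_pos'].round(1))
E
python3 - <<'E'
from h import *
for n in('top','side'):
    d=np.load(f'pics/{n}0.npy'); p=cv2.imread(f'pics/{n}0.png').astype(int)
    v,u=np.mgrid[0:480,0:640].astype(float); w=world(n,u,v,d)
    L=w-np.array([581.9,-59.1,0]); x=L@hx; y=L@hy; z=w[...,2]
    def rep(name,m):
        if m.sum()<5: print(n,name,m.sum());return
        print(n,name,m.sum(),'x',np.percentile(x[m],[3,50,97]).round(1),'y',np.percentile(y[m],[3,50,97]).round(1),'z',np.median(z[m]).round(1))
    rep('tab',(abs(x)<30)&(abs(y)<25)&(abs(z-149)<6))
    rep('blocktop',(abs(x)<30)&(abs(y)<50)&(abs(z-105)<6))
    rep('bar',(abs(x+60)<25)&(abs(y)<60)&(z>187)&(z<210)&(p.sum(-1)<300))
    rep('deck',(x>-100)&(x<200)&(abs(y)<150)&(abs(z-90)<4))
go([521,-49,260])
E
```

```text
top tab 91 x [-14.3  -0.8  13.5] y [-5.4  0.3  5.6] z 148.4
top blocktop 705 x [-21.7  -1.5  20.4] y [-37.8   2.9  37.8] z 104.1
top bar 266 x [-66.  -61.4 -56.5] y [-40.9   0.1  41.3] z 195.2
top deck 8818 x [-42.1  57.9 150. ] y [-113.5   -5.8  113.7] z 89.4
side tab 61 x [-15.9  -1.3  13. ] y [-7.5  1.6  7.2] z 149.8
side blocktop 300 x [-22.3  -6.3  20. ] y [-35.7  15.7  40.6] z 105.4
side bar 154 x [-66.9 -63.4 -56.1] y [-42.7   3.6  43.9] z 195.7
side deck 3656 x [-43.3  59.9 150.4] y [-113.1   22.8  117.7] z 90.3
M [[-0.0, 0.29, -0.957], [0.002, -0.957, -0.29], [-1.0, -0.002, -0.0]] 
shift [ -63.2 -401.8 -484.4] turn [-63.6 116.4] F [-0.7  0.4  0.5] tcp [ 173.6 -573.7  196. ] gap 85.3 t 0.1 q [-78.1   7.5  85.3  -0.   87.3  -4.9]
```

Call:
move_arm --deltas '[[[-60,0,0],0],[[-63,-37,-44],-6],[[-63,-74,-88],-12],[[-63,-111,-132],-18],[[-63,-148,-176],-24],[[-63,-185,-220],-30],[[-63,-222,-264],-36],[[-63,-259,-308],-42],[[-63,-296,-352],-48],[[-63,-333,-396],-54],[[-63,-370,-440],-60],[[-63,-402,-484],-63.6]]' --jaw -1

```text
time: 1.6
tool_pos: [521.1, -46.9, 259.6]
tcp_rot: [-151.4, 89.9, 109.2]
ft_force: [0.5, -0.6, 0.5]
finger_gap: -0.2
```

```bash
python3 - <<'E'
from h import *
go([521.9,-49,230])
E
```

```text
M [[-0.001, 0.987, -0.163], [0.002, -0.163, -0.987], [-1.0, -0.001, -0.001]] 
shift [29.5  1.1  1.9] turn [   0.2 -179.8] F [ 0.5 -0.6  0.5] tcp [521.1 -46.9 259.6] gap -0.2 t 1.6 q [-10.8  -5.5  91.9   0.1  93.6  -1.4]
```

Call:
move_arm --deltas '[[[25,1,2],0],[[45,1,2],0],[[58,1,2],0],[[68,1,2],0],[[80,1,2],0],[[92,1,2],0],[[104,1,2],0],[[116,1,2],0],[[126,1,2],0],[[133,1,2],0],[[137,1,2],0],[[139,1,2],0]]'

```text
time: 3.1
tool_pos: [521.9, -49.1, 120.6]
tcp_rot: [-160.3, 89.9, 100.3]
ft_force: [-1.5, -2.7, 4.6]
finger_gap: 0.1
```

```bash
python3 - <<'E'
from h import *
go([521.9,-49,119])
E
```

```text
M [[-0.0, 0.987, -0.163], [0.001, -0.163, -0.987], [-1.0, -0.0, -0.001]] 
shift [ 1.6 -0.  -0.1] turn [   0.2 -179.8] F [-1.5 -2.7  4.6] tcp [521.9 -49.1 120.6] gap 0.1 t 3.1 q [-1.100e+01 -1.400e+00  1.026e+02  1.000e-01  7.890e+01 -1.700e+00]
```

Push on to the stop and hold briefly, then rise.

Call:
move_arm --deltas '[[[2,0,0],0],[[3,0,0],0],[[3,0,0],0],[[3,0,0],0]]'

```text
time: 3.6
tool_pos: [521.9, -49.0, 117.5]
tcp_rot: [-163.7, 89.9, 96.9]
ft_force: [0.3, -1.9, 1.8]
finger_gap: 0.1
```

Call:
move_arm --deltas '[[[-15,0,0],0],[[-50,0,0],0],[[-70,0,0],0],[[-70,0,0],0]]'

```text
time: 4.1
tool_pos: [523.4, -49.2, 189.8]
tcp_rot: [110.4, 89.8, 11.1]
ft_force: [0.3, -0.2, -0.3]
finger_gap: -0.2
```

```bash
python3 - <<'E'
from h import *
go([581.4,-59,185])
for n in('top','side'): snap(n,n+'1')
for n in('top','side'):
    d=np.load(f'pics/{n}1.npy'); p=cv2.imread(f'pics/{n}1.png').astype(int)
    v,u=np.mgrid[0:480,0:640].astype(float); w=world(n,u,v,d)
    L=w-np.array([581.4,-59,0]); x=L@hx; y=L@hy; z=w[...,2]
    m=(abs(x+60)<10)&(abs(y)<50)&(p.sum(-1)<300)&(z>100)&(z<215)
    print(n,m.sum(),np.percentile(z[m],[5,25,50,75,95]) if m.any() else 0)
E
```

```text
M [[0.004, 0.987, -0.163], [0.001, -0.163, -0.987], [-1.0, 0.004, -0.001]] 
shift [ 5.1 58.8  0.2] turn [   0.2 -179.8] F [ 0.3 -0.2 -0.3] tcp [523.4 -49.2 189.8] gap -0.2 t 4.1 q [-11.   -4.1  97.8   0.1  86.1  -1.7]
top 20 [143.30337629 149.16230385 150.3347982  151.20214009 153.07719535]
side 150 [137.19071298 147.9056712  150.4395099  152.48248335 155.05167661]
```

```bash
python3 - <<'E'
import cv2,numpy as np
a=cv2.imread('pics/side1.png')[150:290,230:380];b=cv2.imread('pics/top1.png')[130:270,280:430]
cv2.imwrite('pics/crop2.png',cv2.resize(np.hstack([a,b]),None,fx=2.66,fy=2.66,interpolation=cv2.INTER_CUBIC))
E
```

```text
(no output)
```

View pics/crop2.png

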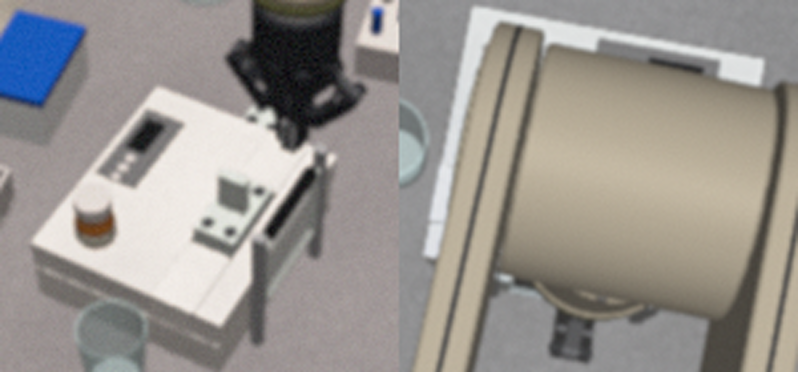

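```bash
python3 - <<'E'
from h import *
for f in('side0','side1'):
    d=np.load(f'pics/{f}.npy'); p=cv2.imread(f'pics/{f}.png').astype(int)
    v,u=np.mgrid[0:480,0:640].astype(float); w=world('side',u,v,d)
    L=w-np.array([581.4,-59,0]); x=L@hx; y=L@hy; z=w[...,2]
    m=(abs(x+60)<25)&(abs(y)<60)&(p.max(-1)<70)&(z>100)&(z<215)
    for a in range(-60,60,12):
        k=m&(abs(y-a-6)<6)
        if k.any(): print(f,a+6,k.sum(),'x',np.percentile(x[k],[5,50,95]).round(0),'z',np.percentile(z[k],[5,50,95]).round(0))
E
```

```text
side0 -42 12 x [-65. -63. -57.] z [186. 195. 197.]
side0 -30 15 x [-66. -63. -58.] z [189. 196. 199.]
side0 -18 16 x [-67. -64. -59.] z [191. 196. 199.]
side0 -6 14 x [-66. -63. -58.] z [192. 197. 199.]
side0 6 14 x [-66. -62. -58.] z [193. 195. 198.]
side0 18 18 x [-66. -63. -59.] z [192. 196. 201.]
side0 30 15 x [-66. -62. -58.] z [192. 197. 198.]
side0 42 18 x [-66. -62. -59.] z [193. 195. 199.]
side1 -42 10 x [-66. -62. -60.] z [143. 149. 153.]
side1 -30 14 x [-65. -64. -58.] z [144. 152. 155.]
side1 -18 14 x [-65. -63. -58.] z [149. 151. 154.]
side1 -6 13 x [-66. -63. -58.] z [149. 152. 155.]
side1 6 12 x [-66. -63. -59.] z [149. 152. 155.]
side1 18 17 x [-66. -63. -58.] z [147. 150. 155.]
side1 30 13 x [-65. -63. -59.] z [147. 150. 156.]
side1 42 14 x [-65. -62. -59.] z [147. 152. 156.]
```

Call:
move_arm --deltas '[[[15,-1.5,0],0],[[30,-1.5,0],0],[[38,-1.5,0],0],[[44,-1.5,0],0],[[50,-1.5,0],0],[[55,-1.5,0],0],[[55,-1.5,0],0]]'

```text
time: 5.08
tool_pos: [519.9, -48.6, 131.5]
tcp_rot: [-134.4, 89.9, 126.2]
ft_force: [-0.2, 0.1, -0.3]
finger_gap: 0.2
```

```bash
cat >> h.py <<'E'
def bar(f):
    snap('side',f)
    d=np.load(f'pics/{f}.npy'); p=cv2.imread(f'pics/{f}.png').astype(int)
    v,u=np.mgrid[0:480,0:640].astype(float); w=world('side',u,v,d)
    L=w-np.array([581.4,-59,0]); x=L@hx; y=L@hy; z=w[...,2]
    m=(abs(x+60)<15)&(y>15)&(y<50)&(p.max(-1)<70)&(z>90)&(z<215)
    print('bar',m.sum(),np.median(x[m]).round(1),np.median(z[m]).round(1) if m.any() else 0)
E
python3 - <<'E'
from h import *
go([521.9,-49,119]); bar('side2')
p=cv2.imread('pics/side2.png')[130:270,250:400]; cv2.imwrite('pics/crop3.png',cv2.resize(p,None,fx=4,fy=4,interpolation=cv2.INTER_CUBIC))
E
```

```text
M [[-0.001, 0.987, -0.163], [0.002, -0.163, -0.987], [-1.0, -0.001, -0.001]] 
shift [12.5  2.   0.1] turn [   0.2 -179.8] F [-0.2  0.1 -0.3] tcp [519.9 -48.6 131.5] gap 0.2 t 5.075 q [-1.100e+01 -2.200e+00  1.022e+02  1.000e-01  8.010e+01 -1.700e+00]
bar 40 -63.1 152.0
```

View pics/crop3.png

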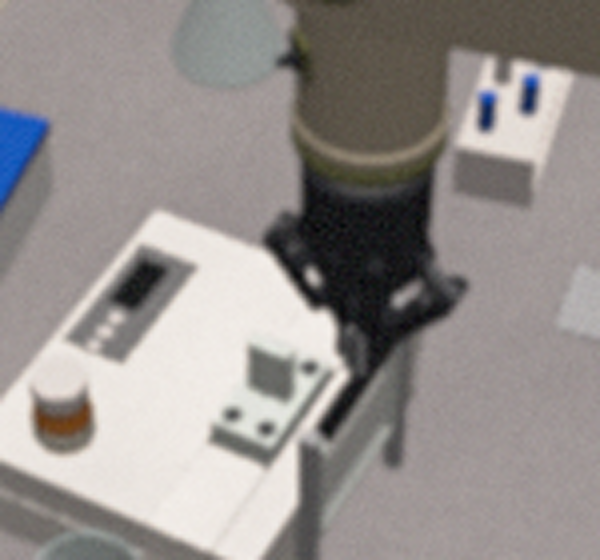

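```bash
python3 - <<'E'
from h import *
c,f=cam('side')
for P in ([519.9,-48.6,131.5],[519.9,-48.6,152],[519.9,-48.6,175]):
    q=att(c).T@(np.array(P)-c['position']); print(P,(q[:2]/q[2]*f+[c['cx'],c['cy']]).round(1),((q[:2]/q[2]*f+[c['cx'],c['cy']]-[250,130])*4).round(0),q[2].round())
d=np.load('pics/side2.npy');v,u=np.mgrid[0:480,0:640].astype(float);w=world('side',u,v,d)
L=w-np.array([581.4,-59,0]);x=L@hx;y=L@hy
for vv in range(205,236,2): print(vv,[(int(x[vv,uu]),int(y[vv,uu]),int(w[vv,uu,2])) for uu in range(332,352,3)])
E
```

```text
[519.9, -48.6, 131.5] [339.1 230.4] [356. 402.] 1436.0
[519.9, -48.6, 152] [339.3 225. ] [357. 380.] 1420.0
[519.9, -48.6, 175] [339.5 218.7] [358. 355.] 1402.0
205 [(-47, 12, 228), (-58, 18, 238), (-55, -3, 216), (-72, 17, 245), (-79, 15, 246), (-76, -8, 222), (-59, -63, 162)]
207 [(-45, 9, 216), (-54, 11, 223), (-58, 2, 216), (-72, 15, 236), (-76, 9, 232), (-78, -3, 221), (-85, -5, 223)]
209 [(3, -88, 91), (-54, 9, 214), (-58, 2, 210), (-70, 11, 225), (-76, 8, 225), (-82, 3, 223), (-88, 0, 224)]
211 [(0, -83, 89), (-55, 13, 211), (-60, 6, 207), (-71, 13, 220), (-77, 10, 220), (-83, 5, 219), (-92, 8, 227)]
213 [(-2, -78, 88), (-52, 5, 195), (-61, 7, 202), (-72, 15, 216), (-76, 5, 208), (-86, 10, 218), (-93, 9, 221)]
215 [(-7, -68, 92), (-52, 5, 188), (-63, 11, 200), (-70, 8, 201), (-75, 4, 199), (-87, 12, 213), (-93, 8, 213)]
217 [(-9, -63, 90), (-58, 16, 195), (-64, 13, 196), (-69, 7, 192), (-76, 5, 194), (-65, -37, 146), (-63, -58, 124)]
219 [(-13, -55, 93), (-55, 11, 181), (-62, 8, 182), (-68, 5, 182), (-74, 0, 180), (-60, -46, 127), (-63, -58, 116)]
221 [(-16, -50, 92), (-56, 13
[... 212 characters left out ...]
 [(-18, -47, 79), (-29, -43, 90), (-59, 2, 152), (-66, 0, 153), (-60, -31, 119), (-62, -45, 106), (-63, -61, 90)]
227 [(-26, -32, 91), (-57, 13, 155), (-62, 7, 152), (-66, -2, 144), (-61, -30, 113), (-62, -46, 96), (-66, -56, 89)]
229 [(-29, -27, 90), (-60, 18, 154), (-66, 15, 154), (-61, -12, 123), (-62, -28, 108), (-60, -51, 83), (-67, -53, 85)]
231 [(-54, 24, 149), (-62, 22, 151), (-65, 13, 144), (-61, -13, 114), (-61, -31, 96), (-61, -48, 78), (-65, -60, 68)]
233 [(-58, 31, 151), (-66, 29, 154), (-60, 0, 121), (-61, -14, 105), (-61, -30, 89), (-62, -47, 72), (-65, -60, 60)]
235 [(-61, 36, 151), (-65, 28, 145), (-60, 0, 112), (-60, -16, 95), (-62, -30, 81), (-61, -50, 60), (-66, -59, 53)]
```

The bar rests at z≈151 although the reported TCP went down to 117.5. The visible fingertips at (355,360) in the crop are also well above the projected TCP (356,402). So the real tips sit about 33 mm above the reported TCP. I'll push further, watching the force.

Call:
move_arm --deltas '[[[10,1,0],0],[[16,1,0],0],[[22,1,0],0],[[28,1,0],0],[[34,1,0],0],[[39,1,0],0],[[42,1,0],0],[[44,1,0],0],[[44,1,0],0]]'

```text
time: 6.25
tool_pos: [521.1, -48.7, 87.6]
tcp_rot: [-144.2, 89.9, 116.4]
ft_force: [0.2, 0.2, 1.7]
finger_gap: 0.6
```

```bash
python3 - <<'E'
from h import *
bar('side3'); go([521.9,-49,85])
E
```

```text
bar 97 -62.4 126.2
M [[-0.001, 0.987, -0.163], [0.002, -0.163, -0.987], [-1.0, -0.001, -0.001]] 
shift [2.6 0.9 0.2] turn [   0.2 -179.8] F [ 0.9 -0.5  1. ] tcp [521.  -48.7  87.6] gap 0.4 t 6.3 q [-1.100e+01  3.000e-01  1.045e+02  1.000e-01  7.530e+01 -1.700e+00]
```

Call:
move_arm --deltas '[[[2,0,0],0],[[4,0,0],0],[[5,0,0],0],[[5,0,0],0]]'

```text
time: 6.8
tool_pos: [521.2, -48.7, 84.6]
tcp_rot: [-149.7, 89.9, 110.9]
ft_force: [-9.6, 0.4, 21.4]
finger_gap: 0.2
```

```bash
python3 - <<'E'
from h import *
bar('side4'); go([521.9,-49,85])
E
```

```text
bar 100 -62.3 186.6
M [[-0.0, 0.987, -0.163], [0.001, -0.163, -0.987], [-1.0, -0.001, -0.001]] 
shift [-0.4  0.7  0.2] turn [   0.2 -179.8] F [-9.6  1.3 20.3] tcp [521.2 -48.7  84.6] gap 0.1 t 6.85 q [-1.100e+01  4.000e-01  1.046e+02  1.000e-01  7.500e+01 -1.700e+00]
```

Stop reached: 21 N at TCP 84.6, so the tip offset is about 34 mm. Next I rise, move over the block and part-open the jaw.

Call:
move_arm --deltas '[[[-15,0,0],0],[[-55,0,0],0],[[-70,0,0],0],[[-75,20,0],0],[[-75,45,0],0],[[-75,61,0],0],[[-75,61,0],0],[[-75,61,0],0]]' --jaw 0.35

```text
time: 7.85
tool_pos: [580.6, -58.5, 158.9]
tcp_rot: [-122.9, 89.8, 137.7]
ft_force: [-0.6, 0.6, -0.5]
finger_gap: 57.7
```

```bash
python3 - <<'E'
from h import *
bar('side5'); go([581.4,-59,100])
p=cv2.imread('pics/side5.png')[110:260,230:380]; cv2.imwrite('pics/crop4.png',cv2.resize(p,None,fx=4,fy=4,interpolation=cv2.INTER_CUBIC))
c,f=cam('side')
s=r.sense()['tool_pos']
for dz in (0,34):
    q=att(c).T@(s+[0,0,dz]-c['position']); print(((q[:2]/q[2]*f+[c['cx'],c['cy']]-[230,110])*4).round(0))
E
```

```text
bar 46 -62.9 117.8
M [[-0.001, 0.987, -0.163], [0.002, -0.163, -0.987], [-1.0, -0.002, -0.001]] 
shift [59.1  0.9  0.4] turn [   0.2 -179.8] F [ 0.1 -0.7 -0.9] tcp [580.7 -58.6 159.1] gap 57.7 t 7.9 q [-10.8   6.2  90.6   0.1  83.3  -1.5]
[349. 417.]
[349. 379.]
```

View pics/crop4.png

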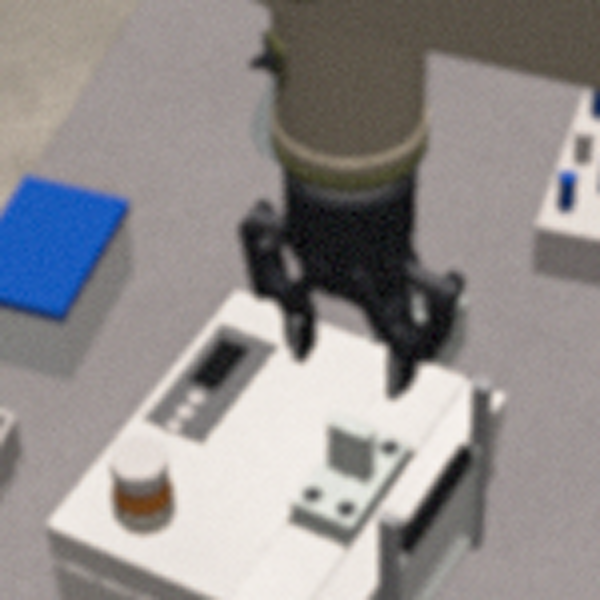

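The open tips, at (300,355) and (397,392), have a midpoint matching the 34 mm offset and are centred over the tab. The bar reads z≈118, so the sash is down. I'll descend and grip.

Call:
move_arm --deltas '[[[25,1,0],0],[[50,1,0],0],[[65,1,0],0],[[74,1,0],0],[[78,1,0],0],[[78,1,0],0]]'

```text
time: 8.65
tool_pos: [581.8, -58.6, 81.5]
tcp_rot: [-139.3, 89.9, 121.3]
ft_force: [0.1, 0.1, 0.4]
finger_gap: 57.5
```

Call:
move_arm --deltas '[[[0,0,0],0],[[0,0,0],0],[[0,0,0],0],[[0,0,0],0],[[0,0,0],0],[[0,0,0],0]]' --jaw -1 --squeeze 45

```text
time: 9.4
tool_pos: [582.1, -58.7, 82.5]
tcp_rot: [-162.6, 89.9, 98.0]
ft_force: [-4.1, 0.8, 7.5]
finger_gap: 29.3
```

Call:
move_arm --deltas '[[[-0.7,0,1.5],0],[[-1.4,0,3],0],[[-2,0,4.5],0],[[-2.5,0,6],0],[[-2.5,0,6],0]]'

```text
time: 10.02
tool_pos: [581.0, -62.0, 84.0]
tcp_rot: [-164.1, 89.7, 96.6]
ft_force: [4.2, 10.5, -5.2]
finger_gap: 29.3
```

```bash
cat >> h.py <<'E'
def blk(f):  # fit block-top height vs y on visible side-camera points
    snap('side',f); d=np.load(f'pics/{f}.npy'); v,u=np.mgrid[0:480,0:640].astype(float); w=world('side',u,v,d)
    L=w-np.array([581.4,-59,0]); x=L@hx; y=L@hy; z=w[...,2]
    m=(abs(x)<21)&(abs(y)<42)&(z>94)&(z<165)&(d>0)
    far=m&(y>14); best=None
    if far.sum()>10:
        a=np.polyfit(y[far],z[far],1)
        for _ in range(6):
            k=far&(abs(z-np.polyval(a,y))<5); a=np.polyfit(y[k],z[k],1)
        print('left half: n',k.sum(),'tilt',np.degrees(np.arctan(a[0])).round(1),'z at y=0',a[1].round(1),'z at 30',np.polyval(a,30).round(1))
    s=r.sense(); print('F',s['ft_force'].round(1),'tq',s['wrist_torque'].round(2),'gap',round(s['finger_gap'],1))
E
python3 - <<'E'
from h import *
blk('b1')
E
```

```text
left half: n 124 tilt -12.3 z at y=0 112.4 z at 30 105.9
F [ 3.5 10.7 -5.3] tq [ 1.99 -0.61  0.06] gap 29.3
```

Call:
move_arm --deltas '[[[-1,0,3],0],[[-2,0,5.5],0],[[-3,0,8],0],[[-4,0,10],0],[[-4.5,0,12],0],[[-4.5,0,12],0]]'

```text
time: 10.82
tool_pos: [579.4, -70.8, 87.7]
tcp_rot: [-169.2, 89.4, 91.5]
ft_force: [4.0, 12.8, -4.9]
finger_gap: 29.0
```

```bash
python3 - <<'E'
from h import *
blk('b2')
a=cv2.imread('pics/b1.png')[160:260,270:370];b=cv2.imread('pics/b2.png')[160:260,270:370]
cv2.imwrite('pics/crop5.png',cv2.resize(np.hstack([a,b]),None,fx=4,fy=4,interpolation=cv2.INTER_CUBIC))
E
```

```text
left half: n 99 tilt -28.8 z at y=0 125.2 z at 30 108.7
F [ 4.5 12.3 -4.7] tq [ 2.34 -0.76 -0.06] gap 29.6
```

View pics/crop5.png

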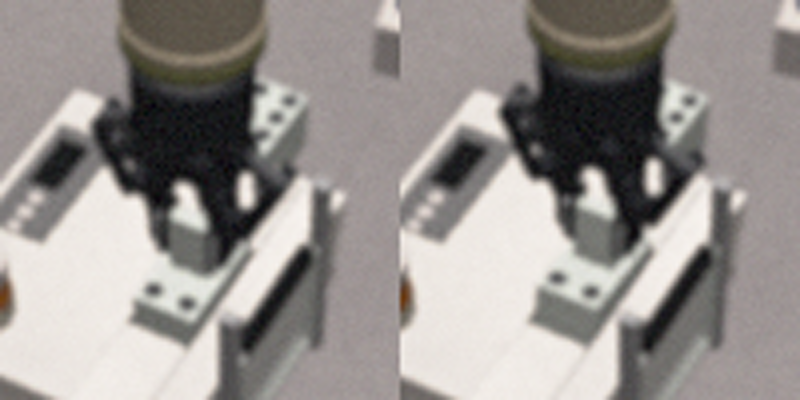

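```bash
cat >> h.py <<'E'
def prof(f):
    d=np.load(f'pics/{f}.npy'); v,u=np.mgrid[0:480,0:640].astype(float); w=world('side',u,v,d)
    L=w-np.array([581.4,-59,0]); x=L@hx; y=L@hy; z=w[...,2]
    m=(abs(x)<18)&(z>80)&(z<170)
    print(f,[(a,int((k:=m&(abs(y-a)<2.5)).sum()),np.median(z[k]).round(1)) for a in range(-10,46,5) if (m&(abs(y-a)<2.5)).any()])
E
python3 - <<'E'
from h import *
for f in('side4','b1','b2'): prof(f)
E
```

```text
side4 [(-10, 6, np.float64(107.9)), (-5, 25, np.float64(147.5)), (0, 46, np.float64(138.2)), (5, 121, np.float64(130.9)), (10, 32, np.float64(106.4)), (15, 23, np.float64(105.5)), (20, 21, np.float64(105.2)), (25, 17, np.float64(106.2)), (30, 28, np.float64(105.8)), (35, 36, np.float64(102.6)), (40, 59, np.float64(95.9)), (45, 15, np.float64(88.2))]
b1 [(-10, 11, np.float64(152.7)), (-5, 20, np.float64(151.4)), (0, 96, np.float64(134.7)), (5, 88, np.float64(127.5)), (10, 31, np.float64(109.1)), (15, 24, np.float64(106.9)), (20, 18, np.float64(108.0)), (25, 23, np.float64(107.9)), (30, 26, np.float64(107.9)), (35, 63, np.float64(98.9)), (40, 37, np.float64(93.0)), (45, 15, np.float64(89.0))]
b2 [(-10, 39, np.float64(151.6)), (-5, 131, np.float64(133.1)), (0, 46, np.float64(121.6)), (5, 16, np.float64(112.6)), (10, 21, np.float64(113.1)), (15, 18, np.float64(113.2)), (20, 17, np.float64(113.5)), (25, 25, np.float64(115.6)), (30, 41, np.float64(110.4)), (35, 91, np.float64(96.4)), (40, 12, np.float64(90.5)), (45, 11, np.float64(90.2))]
```

Left end is up about 8° (top profile 112.6→115.6 over 20 mm). Now the right end up.

Call:
move_arm --deltas '[[[-1,0,-3],0],[[-2,0,-6],0],[[-3.5,0,-9],0],[[-4.5,0,-12],0],[[-5.5,0,-15],0],[[-6.5,0,-18],0],[[-7,0,-20],0],[[-7,0,-20],0]]'

```text
time: 11.88
tool_pos: [582.2, -54.3, 95.1]
tcp_rot: [-160.2, 89.7, 100.4]
ft_force: [-2.2, -10.5, 0.5]
finger_gap: 29.3
```

```bash
python3 - <<'E'
from h import *
blk('b3');prof('b3')
E
```

```text
left half: n 144 tilt -11.4 z at y=0 121.5 z at 30 115.5
F [ -2.  -11.5  -0.1] tq [-1.96  0.46 -0.08] gap 29.2
b3 [(-5, 5, np.float64(162.0)), (0, 15, np.float64(160.8)), (5, 54, np.float64(135.6)), (10, 98, np.float64(145.0)), (15, 57, np.float64(136.6)), (20, 20, np.float64(117.2)), (25, 23, np.float64(117.7)), (30, 21, np.float64(116.3)), (35, 24, np.float64(116.3)), (40, 94, np.float64(106.0)), (45, 28, np.float64(99.5))]
```

Call:
move_arm --deltas '[[[0,0,-3],0],[[0,0,-6],0],[[0,0,-8],0],[[0,0,-8],0]]'

```text
time: 12.42
tool_pos: [583.7, -48.6, 95.9]
tcp_rot: [-159.5, 89.9, 101.1]
ft_force: [-1.6, -6.4, 2.8]
finger_gap: 28.9
```

```bash
python3 - <<'E'
from h import *
blk('b4');prof('b4')
a=cv2.imread('pics/b3.png')[160:260,270:370];b=cv2.imread('pics/b4.png')[160:260,270:370]
cv2.imwrite('pics/crop6.png',cv2.resize(np.hstack([a,b]),None,fx=4,fy=4,interpolation=cv2.INTER_CUBIC))
E
```

```text
left half: n 80 tilt -49.7 z at y=0 155.0 z at 30 119.6
F [-2.3 -5.9  2.6] tq [-1.36  0.42 -0.07] gap 29.3
b4 [(0, 4, np.float64(139.0)), (5, 15, np.float64(163.2)), (10, 69, np.float64(138.0)), (15, 88, np.float64(143.1)), (20, 47, np.float64(138.1)), (25, 27, np.float64(116.7)), (30, 27, np.float64(115.9)), (35, 24, np.float64(114.7)), (40, 75, np.float64(101.3)), (45, 46, np.float64(103.9))]
```

View pics/crop6.png

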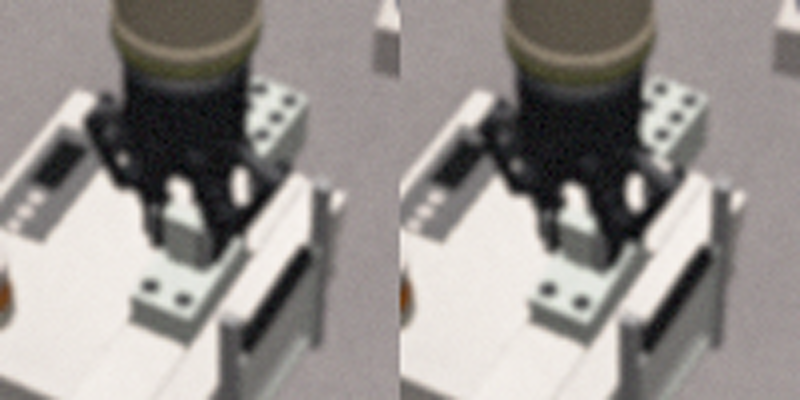

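```bash
python3 - <<'E'
from h import *
for f,y0 in(('side3',6),('side5',6),('b2',-4),('b3',11),('b4',16)):
    d=np.load(f'pics/{f}.npy'); v,u=np.mgrid[0:480,0:640].astype(float); w=world('side',u,v,d)
    L=w-np.array([581.4,-59,0]); x=L@hx; y=L@hy; z=w[...,2]
    for nm,m0,A,B in(('tab',(abs(x)<11)&(z>118)&(z<148)&(abs(y-y0)<12),z,y),('top',(abs(x)<19)&(y>y0+5)&(y<35)&(z>100)&(z<125),y,z)):
        a=[0,np.median(B[m0])]
        for t in(8,5,3,3,3,3):
            k=m0&(abs(B-np.polyval(a,A))<t)
            if k.sum()<10: break
            a=np.polyfit(A[k],B[k],1)
        print(f,nm,k.sum(),np.degrees(np.arctan(a[0])).round(1),'top z at tab foot',np.polyval(a,y0-6 if nm=='top' else 105).round(1))
E
```

```text
side3 tab 54 -1.6 top z at tab foot 5.4
side3 top 92 3.3 top z at tab foot 104.2
side5 tab 50 1.8 top z at tab foot 3.9
side5 top 79 -3.0 top z at tab foot 107.1
b2 tab 58 -11.6 top z at tab foot 0.1
b2 top 115 4.1 top z at tab foot 111.5
b3 tab 50 3.1 top z at tab foot 6.5
b3 top 69 -2.1 top z at tab foot 118.0
b4 tab 45 1.6 top z at tab foot 11.6
b4 top 52 -4.1 top z at tab foot 117.7
```

Call:
move_arm --deltas '[[[1,0,-2],0],[[1.5,0,-4],0],[[2,0,-6],0],[[2,0,-6],0]]'

```text
time: 12.98
tool_pos: [584.5, -44.9, 94.2]
tcp_rot: [-23.6, 89.9, -123.1]
ft_force: [-1.4, -7.7, -0.9]
finger_gap: 29.0
```

```bash
python3 - <<'E'
from h import *
blk('b5');prof('b5'); snap('top','top5')
a=cv2.imread('pics/b5.png')[170:250,280:360]
cv2.imwrite('pics/crop7.png',cv2.resize(a,None,fx=7,fy=7,interpolation=cv2.INTER_CUBIC))
E
```

```text
left half: n 71 tilt -47.3 z at y=0 153.9 z at 30 121.4
F [-1.6 -7.3 -1.6] tq [-1.47  0.2  -0.  ] gap 29.1
b5 [(-10, 1, np.float64(117.5)), (5, 6, np.float64(159.6)), (10, 24, np.float64(125.4)), (15, 92, np.float64(136.2)), (20, 64, np.float64(140.7)), (25, 52, np.float64(134.8)), (30, 25, np.float64(112.7)), (35, 26, np.float64(111.8)), (40, 59, np.float64(97.4)), (45, 54, np.float64(101.9))]
```

View pics/crop7.png

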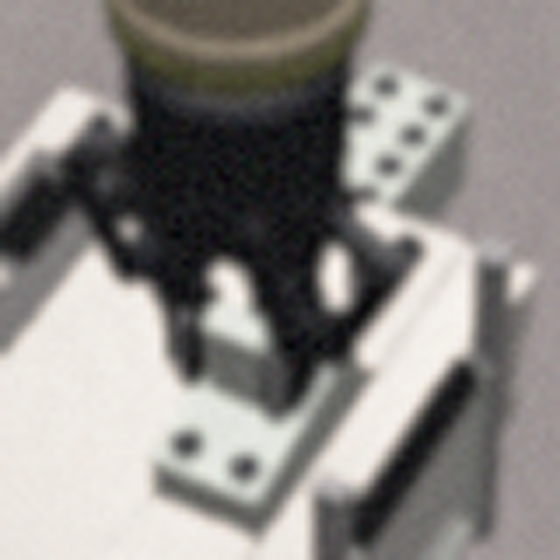

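The right end is clearly up: the block's front face widens toward its right end, and the grip is 14 mm left of its start. Now rock back to level while lifting, staying in the well.

Call:
move_arm --deltas '[[[-1,0,3],0],[[-2,0,6],0],[[-4,0,9],0],[[-6,0,12],0],[[-7,0,14],0],[[-8,0,16],0],[[-8,0,16],0]]'

```text
time: 13.95
tool_pos: [581.7, -60.7, 102.2]
tcp_rot: [-46.3, 89.9, -145.7]
ft_force: [-0.8, 5.4, -5.7]
finger_gap: 29.2
```

```bash
python3 - <<'E'
from h import *
blk('b6');prof('b6');go([582,-58.7,132])
E
```

```text
left half: n 84 tilt -35.3 z at y=0 137.4 z at 30 116.2
F [-0.4  4.7 -5.1] tq [ 1.13  0.25 -0.04] gap 29.1
b6 [(-10, 5, np.float64(165.7)), (-5, 11, np.float64(168.5)), (0, 96, np.float64(142.9)), (5, 54, np.float64(140.1)), (10, 45, np.float64(125.6)), (15, 18, np.float64(123.3)), (20, 24, np.float64(123.3)), (25, 22, np.float64(122.6)), (30, 58, np.float64(118.2)), (35, 102, np.float64(102.3)), (40, 3, np.float64(90.9)), (45, 11, np.float64(89.2))]
M [[-0.001, 0.986, -0.164], [-0.001, -0.164, -0.986], [-1.0, -0.001, 0.001]] 
shift [-29.8  -0.1  -1.9] turn [   0.2 -179.8] F [-0.4  4.7 -5.1] tcp [581.7 -60.7 102.2] gap 29.1 t 14.0 q [-10.9   8.8  93.9  -0.1  77.4  -1.5]
```

Call:
move_arm --deltas '[[[-1,0,-1.5],0],[[-4,0,-2.5],0],[[-8,0,-2.5],0],[[-8,0,-2.5],0],[[-8,0,-2.5],0]]'

```text
time: 14.62
tool_pos: [582.2, -58.3, 110.3]
tcp_rot: [-26.7, 89.9, -126.2]
ft_force: [-0.0, 0.4, -5.6]
finger_gap: 29.4
```

```bash
python3 - <<'E'
from h import *
blk('b7');prof('b7');go([582,-58.7,132])
a=cv2.imread('pics/b7.png')[170:250,280:360]
cv2.imwrite('pics/crop8.png',cv2.resize(a,None,fx=7,fy=7,interpolation=cv2.INTER_CUBIC))
E
```

```text
left half: n 102 tilt -39.8 z at y=0 146.7 z at 30 121.7
F [-0.   0.  -6.2] tq [ 0.01  0.03 -0.02] gap 29.0
b7 [(-10, 1, np.float64(128.8)), (-5, 2, np.float64(131.0)), (0, 29, np.float64(143.1)), (5, 89, np.float64(148.6)), (10, 35, np.float64(136.0)), (15, 28, np.float64(131.6)), (20, 25, np.float64(130.8)), (25, 23, np.float64(130.7)), (30, 24, np.float64(131.0)), (35, 135, np.float64(109.1)), (40, 23, np.float64(121.8)), (45, 14, np.float64(88.1))]
M [[-0.001, 0.986, -0.164], [-0.001, -0.164, -0.986], [-1.0, -0.001, 0.001]] 
shift [-21.8  -0.1   0.4] turn [   0.2 -179.8] F [-0.   0.  -6.2] tcp [582.1 -58.3 110.2] gap 29.0 t 14.675 q [-10.7   8.4  93.4  -0.1  78.2  -1.2]
```

View pics/crop8.png

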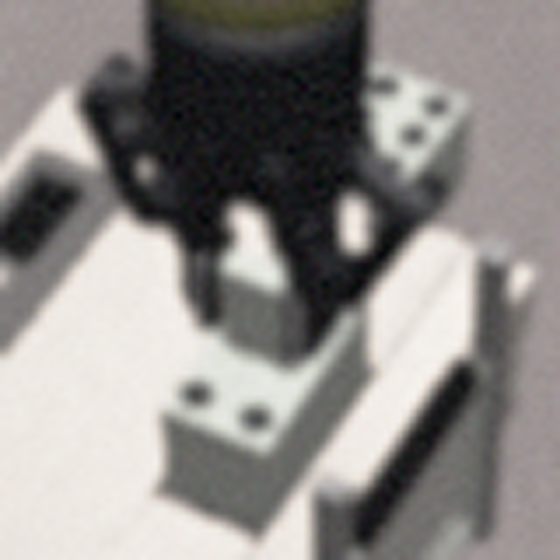

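The block is freed: the wrist force is only its weight (about 6 N), the moment is zero, and the top is flat at z≈131. Lift 24 mm more.

Call:
move_arm --deltas '[[[-5,0,0],0],[[-11,0,0],0],[[-17,0,0],0],[[-22,0,0],0],[[-24,0,0],0],[[-24,0,0],0],[[-24,0,0],0],[[-24,0,0],0],[[-24,0,0],0]]'

```text
time: 15.8
tool_pos: [582.0, -58.2, 134.0]
tcp_rot: [-45.9, 89.9, -145.3]
ft_force: [0.2, 0.3, -5.5]
finger_gap: 29.0
```

```bash
python3 - <<'E'
from h import *
blk('b8');go([582,-58.7,132]); bar('b9')
d=np.load('pics/b8.npy'); v,u=np.mgrid[0:480,0:640].astype(float); w=world('side',u,v,d)
L=w-np.array([581.4,-59,0]); x=L@hx; y=L@hy; z=w[...,2]
m=(abs(x)<18)&(z>145)&(z<165)
for a in range(10,45,4):
    k=m&(abs(y-a)<2); print(a,k.sum(),np.median(z[k]).round(1) if k.any() else '')
a=cv2.imread('pics/b8.png')[150:250,270:370];b=cv2.imread('pics/b8.png')[120:320,200:400]
cv2.imwrite('pics/crop9.png',np.hstack([cv2.resize(a,(400,400)),cv2.resize(b,(400,400))]))
E
```

```text
left half: n 78 tilt -50.4 z at y=0 176.9 z at 30 140.6
F [-0.1 -0.1 -5.9] tq [0.02 0.01 0.06] gap 29.0
M [[-0.001, 0.986, -0.164], [-0.001, -0.164, -0.986], [-1.0, -0.001, 0.001]] 
shift [2.  0.  0.5] turn [   0.2 -179.8] F [-0.1 -0.1 -5.9] tcp [582.1 -58.2 134. ] gap 29.0 t 15.85 q [-10.7   7.4  92.   -0.1  80.7  -1.2]
bar 46 -62.7 118.1
10 16 155.8
14 15 156.0
18 21 154.7
22 17 156.0
26 16 156.0
30 24 154.5
34 23 154.0
38 27 150.9
42 3 155.4
```

View pics/crop9.png

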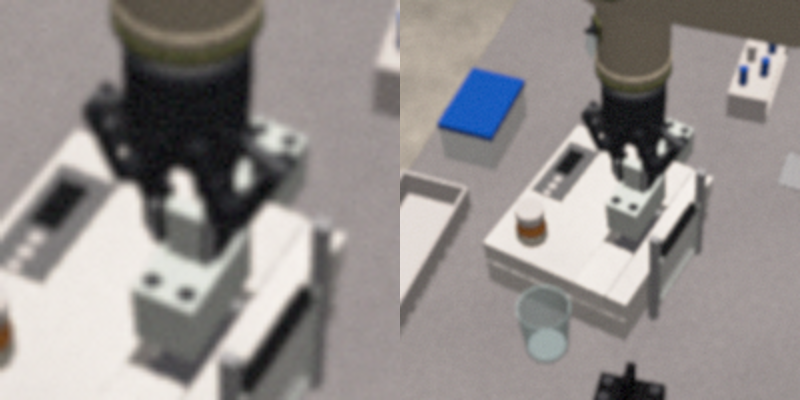

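```bash
python3 -c "
from bench import r
print(r.hand_in())"
```

```text
the job is handed in; nothing more can be done
None
```

I pushed the sash to its stop, rocked the block free and handed the job in with the block held about 15 mm above the heater, at about 16 s of the 51 s.

- **Sash:** The first push stopped about 32 mm short. The real fingertips turned out to sit about 34 mm above the reported TCP, so I corrected for that and pushed again. The push met 21 N at the stop. The handle bar reads z≈118 in the last look, against 119 when fully down.
- **Rocking:** The left end went up about 8°, measured from the block's top profile. Then the right end went up an estimated 6–9°. I got that from how far the grip had moved and from the picture, because the depth fits were too noisy to confirm it. The block was still about 20 mm down in the well at that point.
- **Final hold:**
  - The block's top is flat at z≈155, so its underside is about 15 mm above the heater.
  - It sits within a few millimetres of the well's centre.
  - The wrist reads about 6 N with no moment, a little more than the block's weight, so nothing else is carrying it.
  - I set the grip to 45 N.
- **Bystanders:** The vial jar, beaker and tube rack look unmoved in the last picture. I did not check the others by measurement.

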